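# Close the refilled glue bottle

### The arm

A 6-joint arm with a two-finger parallel gripper is mounted at the origin on the work surface. World frame = base frame: x ahead of the robot, y to its left, z up, the work surface at z = 0. Lengths are in mm, angles in rad, forces in N, time in s.
With the tool pointing down it reaches from about 275 to 750 mm from the base axis. Payload 10.2 kg.
Tool frame: the origin (TCP) lies midway between the tips of the shut fingers; the grasp point (between the pads) lies 19 mm behind it (ctrl.grasp_offset is the distance from the TCP to the grasp point, in mm); z points along the fingers, y is the line along which they close (so a half turn about z gives the same grasp; the last joint's range is limited). The gripper opens to 85 mm and grips with 20 to 120 N. Pads are 22 mm wide; open, the fingers measure 114 mm over their backs; the gripper's body (76 mm by 85 mm) begins 54 mm behind the grasp point. The pads swing forward as they close: fully open they stand 13 mm farther back than shut.
Start: joints at [1.034, 0.313, 1.498, -0, 1.331, -0.223], TCP at [162.067, 499.365, 195.594] pointing down, gripper open.
Joint ranges: [-2.94, 2.94], [-0.97, 2.17], [0.19, 2.56], [-1.23, 4.37], [0.02, 3.11], [-2.88, 2.88]. Speed limits (rad/s): [2.39, 2.39, 3.01, 3.14, 3.14, 3.14].

### API

Orientations are given as a unit quaternion [w, x, y, z].
In Python, from rig import ctrl, viewer, models gives the robot as it stands. The module is installed in compiled form; this text tells all that it offers.
- The arm moves only by the shell command python3 -m pendant 'ROWS' [OPENING] [FORCE]. ROWS is text: rows parted by semicolons, each of 4 numbers parted by spaces: the shift along the tool's x, y, z in m, then the turn about the tool's z in rad. In form: x y z yaw; .... A call has 1 to 10 rows; each row shifts and turns the commanded pose from where the row before left it, along the tool's axes as they then stand; what a row does not reach is not made up. A row lasts 1/8 s, in which the tool goes at most 62.5 mm and 10.7 degrees, less where a joint would pass 70% of its speed; a pose out of reach is approached as far as the arm can. A call is refused whole if a number of a shift passes 0.0625 or a number of a turn 0.188, either way. A call with a gripper value outside its range is refused whole. OPENING is the opening, from 0 (shut) to 1 (fully open), set as the call begins (- or left out, the last holds). The fingers move at their own pace and stop on an object; FORCE is the grip in N (left out, the last holds). Time passes only in rows, so rows that do not move let the fingers close. It gives the time, the measured TCP pose, the force, the opening and the grip force at its end, in the units of the state.
- ctrl.sense(): the state, without advancing time (a new reading comes with each control period).
- viewer.capture(name): name is "scene" or "top" or "wrist"; returns a dict with "color" (400x640x3 uint8, red, green, blue), "vertical_fov" (degrees; the focal length in pixels is half the picture's height over the tangent of half this angle, whatever the lens; pixels are square), "cx", "cy" (the principal point, pixels), "pose" (4x4, takes a point from camera to world coordinates). Camera axes: x right, y down, z forward; pixel columns grow to the right and rows downward; lengths in mm; the calibration is good to about 2 mm. A picture is of the moment at which its call begins. There is no depth.
- ctrl.finish_job(): hands the job in; it is judged then, once.
Trained networks look in the newest picture that a camera, given by its name, has taken for a name from the list of things; names that differ only in an ending like _2 or _b are one class to them, and where a whole thing is asked for, a point or a joint stands for the part that bears it (a point fixed in the world has none). Each returns a list of dicts, best first, with "p" (0 to 1); they miss things now and then, are a little off and sometimes report something else, mostly with a low value. They report only what shows in the picture. A call takes as long as a camera call. They do not tell look-alikes from the thing itself.
- models.boxes_of(camera, query): "at" ([x, y, z] in mm, in world coordinates, good to about 4 mm: the middle of the surface that is visible of it).
The state is a dict: "time_s": time; "joints": joint angles; "dq": joint speeds; "tau": joint torques, N m; "eef_pos": TCP position; "ee_rot": TCP orientation; "force": force on the tool from outside, world axes, zero at the start; "wrist_torque": the same for the moment, N m; "grip_width": opening from 0.0 (shut) to 1.0 (fully open); "grip_force": force on a finger pad.
Only numpy, scipy, OpenCV 4.12 (cv2) and the standard library are available. Lean on these libraries where they do the work, as an engineer would, in place of code of your own. Each camera call takes 0.05 s, during which the arm holds its last target. There are 200 camera calls.

### The job

The glue bottle on the workbench has just been refilled. Lift the funnel out of its neck and stand it upright in the round hole of the wooden stand, shoulder resting on the stand; then lower (do not drop) the stopper that fits, the medium-sized of the three, into the bottle's neck until it is fully home with its collar flat on the rim. Keep the bottle standing and leave the other things where they are.

Things in the scene. Friction and masses are not known exactly. Their poses are not given: they have to be found in the camera images.
- bottle: White plastic glue bottle with paper band, loose, about 0.7 kg, standing on the table. Round: body 84 mm in diameter up to 62 mm, sloping in to a neck 52 mm in outer diameter from 80 to 120 mm height. Origin: centre of the underside, z up along its axis.
- bottle_mouth (a point): Centre of the bottle's mouth, on the axis in the plane of the rim, 120 mm above the bottle's underside. The bore of the neck is straight, 36 mm in diameter and 40 mm deep, its wall 8 mm thick.
- funnel: Aluminium funnel, 76 mm high, loose, at the start standing in the bottle's neck. From the bottom: straight stem 30 mm in diameter, 34 mm long; flat shoulder ring 52 mm in diameter (34 to 38 mm height); cone widening to an upright round collar 62 mm in outer diameter (56 to 76 mm height), wall 3 mm. Origin: centre of the stem's lower end, z up along its axis.
- funnel_shoulder (a point): Centre of the underside of the funnel's shoulder ring, 34 mm above its origin: the face that rests on the bottle's rim or on the stand.
- funnel_collar (a point): Centre of the funnel's collar, 66 mm above its origin: a place to grip it across its 62 mm outside.
- stand: Fixed square block of laminated MDF, 100 x 100 x 50 mm, with one round through-hole in the middle of its top. Origin: centre of its underside.
- stand_hole (a point): Centre of the mouth of the stand's hole, in its top face, 50 mm above the table. Hole 38 mm in diameter, 50 mm deep.
- stopper_medium: Medium-sized of three loose stoppers standing on the table; fits the bottle. Dark rubber plug 28 mm long, tapered from 27 mm diameter at the foot to 33 mm; above it a wooden collar 48 mm in diameter (28 to 34 mm height) and a round wooden knob 24 mm in diameter (34 to 64 mm height). Origin: centre of the foot, z up. Fully home, the foot is 28 mm below the rim.
- stopper_medium_knob (a point): Middle of the medium stopper's knob, 49 mm above its foot.
- stopper_large: The largest stopper, same make and height, collar 64 mm in diameter, plug 42 to 50 mm: too big. Leave alone. Origin: centre of the foot.
- stopper_small: The smallest stopper, same make and height, collar 34 mm in diameter, plug 21 to 25 mm: too small. Leave alone. Origin: centre of the foot.
- house: Toy house of MDF, 80 x 70 mm and about 105 mm high, loose. Leave alone. Origin: centre of its underside.
- tape: Roll of paper tape lying flat, 90 mm in outer diameter, 25 mm high, loose. Leave alone. Origin: centre of its underside.
- brush: Flat glue brush with wooden handle, 200 mm long, lying on the table, loose. Leave alone. Origin: under its middle, x along it towards the bristles.
- jar: Closed amber jar, 60 mm in diameter, 80 mm high, loose. Leave alone. Origin: centre of its underside.
Things that resemble listed ones, but are neither listed nor needed, are in the scene too. Leave any red look-alike of the funnel alone.

How it is judged (in metres and radians):
On the way, in this order (a step that is already met when the one before it is completed fails the run):
1. the funnel stands upright in the stand's hole, its shoulder resting on the stand (z of funnel_shoulder in the frame of stand_hole between -0.004 and 0.004 m and horizontal distance between funnel_shoulder and stand_hole below 0.008 m and angle between funnel's own z axis and vertical below 0.08 rad), for 0.2 s.
2. the medium stopper's foot is at least 8 mm down inside the bottle's neck while the fingers still hold the stopper (z of stopper_medium in the frame of bottle_mouth between -0.035 and -0.008 m and horizontal distance between stopper_medium and bottle_mouth below 0.008 m and contact force between the fingers and stopper_medium above 0.3 N), for 0.05 s.
At the end, for the whole second after the job is handed in: Medium stopper home in the neck: foot 25.5 mm or more below the rim, within 6 mm of the axis and 0.06 rad of straight; bottle upright on the table (0.06 rad); funnel upright (0.08 rad) in the stand, shoulder within 4 mm of its top and 8 mm of the hole centre; all at rest (all of step 1 and z of stopper_medium in the frame of bottle_mouth between -0.035 and -0.0255 m and horizontal distance between stopper_medium and bottle_mouth below 0.006 m and angle between the z axis of stopper_medium and the z axis of bottle, either way round below 0.06 rad and angle between bottle's own z axis and vertical below 0.06 rad and height (world z) of bottle below 0.008 m and linear speed of each of stopper_medium, funnel, bottle below 0.02 m/s); the robot touches nothing.
It fails at once if the bottle is tipped by more than 0.4 rad (angle between bottle's own z axis and vertical above 0.4 rad).
It fails at once if another thing (large or small stopper, house, tape, brush, jar) is shifted by more than 30 mm or tipped over (distance of any of stopper_large, stopper_small, house, tape, brush, jar from where it was at the start of the episode above 0.03 m or angle between any of stopper_large, stopper_small, house, tape, brush, jar's own z axis and vertical above 0.6 rad).
It also fails if it takes over 72 s, if anything falls off the work surface, if the arm or the gripper's body presses on something with over 40 N, if the wrist force passes 120 N, or if a joint passes its speed limit or range.

## Working session

There is one attempt and no reset: what is moved stays moved. The work goes in short steps, Python scripts to look and compute and a shell command to move; the robot and the scene stay as the last step left them, time stands still between calls to the robot, and variables do not carry over. Pictures are saved under pics/ and viewed, at most 10 in all, crops included, and the job is handed in when it is done.

```bash
mkdir -p pics; cat > h.py <<'E'
import numpy as np, cv2
from rig import ctrl, viewer, models
def cap(n, f=None):
    c=viewer.capture(n)
    if f: cv2.imwrite('pics/'+f, c['color'][:,:,::-1])
    return c
def foc(c): return c['color'].shape[0]/2/np.tan(np.radians(c['vertical_fov'])/2)
def proj(c,p):
    T=np.array(c['pose']); q=T[:3,:3].T@(np.array(p,float)-T[:3,3]); f=foc(c)
    return np.array([c['cx']+f*q[0]/q[2], c['cy']+f*q[1]/q[2]])
def back(c,uv,z):
    T=np.array(c['pose']); f=foc(c)
    d=T[:3,:3]@np.array([(uv[0]-c['cx'])/f,(uv[1]-c['cy'])/f,1]); o=T[:3,3]
    return o+d*(z-o[2])/d[2]
E
python3 - <<'E'
from h import *
for n in ['scene','top']:
    c=cap(n,n+'0.png'); print(n,np.round(c['pose'],3).tolist(),c['vertical_fov'],c['cx'],c['cy'])
    for q in ['bottle','funnel','stand','stopper_medium','stopper_large','stopper_small','house','tape','brush','jar']:
        print(q,[(round(b['p'],2),np.round(b['at']).tolist(),np.round(proj(c,b['at'])).tolist()) for b in models.boxes_of(n,q)[:4]])
s=ctrl.sense(); print(s, ctrl.grasp_offset)
a=cv2.imread('pics/scene0.png');b=cv2.imread('pics/top0.png')
E
```

```text
scene [[-0.649, 0.614, -0.448, 1194.089], [0.76, 0.518, -0.392, 456.21], [-0.009, -0.596, -0.803, 1195.617], [0.0, 0.0, 0.0, 1.0]] 42.44873731502581 314.4742751953225 202.11527869900317
bottle [(0.55, [620.0, 48.0, 64.0], [343.0, 245.0]), (0.44, [574.0, 306.0, 45.0], [437.0, 295.0]), (0.19, [632.0, -231.0, 49.0], [262.0, 196.0])]
funnel [(0.9, [614.0, 151.0, 52.0], [376.0, 268.0]), (0.88, [514.0, 144.0, 52.0], [396.0, 241.0]), (0.73, [584.0, 24.0, 141.0], [345.0, 214.0]), (0.65, [452.0, -40.0, 35.0], [355.0, 195.0])]
stand [(0.98, [635.0, -234.0, 51.0], [261.0, 195.0])]
stopper_medium [(0.67, [442.0, 252.0, 33.0], [445.0, 250.0])]
stopper_large [(0.57, [453.0, -41.0, 33.0], [355.0, 195.0])]
stopper_small [(0.54, [576.0, 308.0, 45.0], [437.0, 296.0])]
house [(0.61, [777.0, -61.0, 89.0], [269.0, 257.0]), (0.57, [496.0, -412.0, 18.0], [251.0, 145.0])]
tape [(0.8, [422.0, -216.0, 17.0], [315.0, 162.0]), (0.21, [496.0, -413.0, 18.0], [251.0, 145.0])]
brush [(0.94, [495.0, -411.0, 20.0], [252.0, 145.0])]
jar [(0.66, [749.0, 203.0, 76.0], [360.0, 315.0])]
top [[-0.003, -0.994, 0.112, 423.28
[... 991 characters left out ...]
 1.1, 'joints': array([ 1.03360156e+00,  3.12888605e-01,  1.49771290e+00,  3.24804796e-05,
        1.33101050e+00, -2.23387750e-01]), 'dq': array([ 0.00045558, -0.00101009, -0.00021493,  0.00166897,  0.00121724,
       -0.00025838]), 'tau': array([ 6.90093057e-04, -4.12180567e+01, -2.59890103e+01, -1.46825773e-04,
        5.07868626e-04,  1.28172928e-05]), 'eef_pos': array([162.05421175, 499.36238666, 195.59514844]), 'ee_rot': array([-1.82394648e-05,  1.56264316e-01,  9.87715274e-01, -3.12729629e-06]), 'force': array([ 0.30761037, -0.38905517,  0.54042563]), 'wrist_torque': array([-0.00243924, -0.03620191,  0.01415914]), 'grip_force': 0.0, 'grip_width': 0.9969072455759407} 18.700000000000003
```

```bash
python3 - <<'E'
import cv2, numpy as np
a=cv2.imread('pics/scene0.png')[110:350,180:500]
b=cv2.imread('pics/top0.png')[100:290,180:480]
a=cv2.resize(a,(800,600),interpolation=3); b=cv2.resize(b,(800,507),interpolation=3)
cv2.imwrite('pics/s1.png',a);cv2.imwrite('pics/t1.png',b)
E
```

```text
(no output)
```

View pics/s1.png

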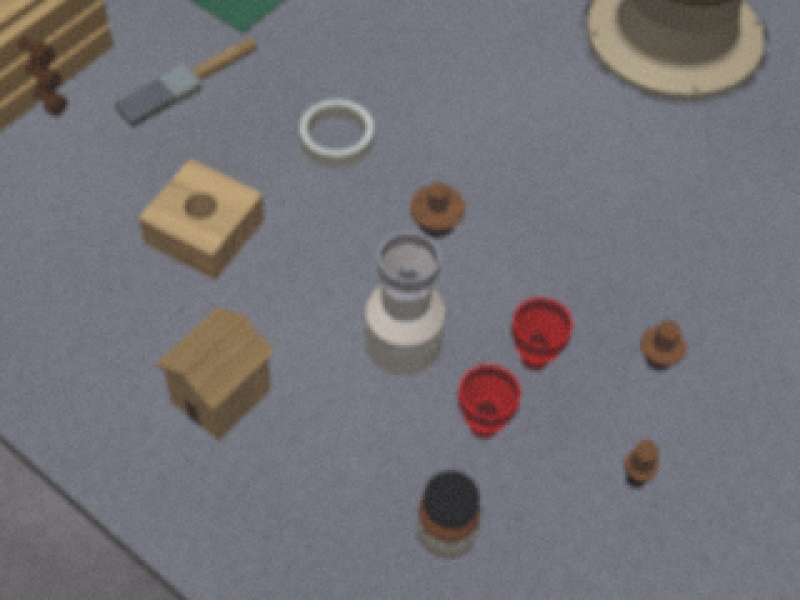

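View pics/t1.png

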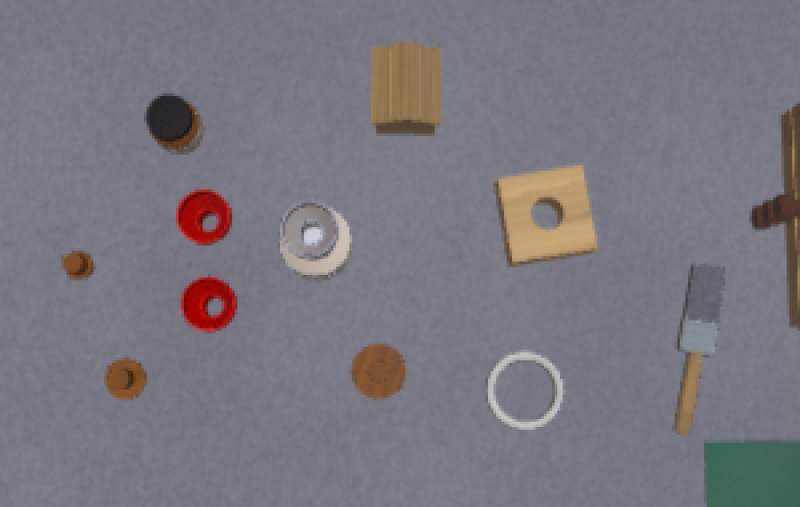

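The silver funnel in the white bottle (top crop ~(310,230), scene crop ~(408,262)) is the one meant. The red ones at top crop (204,217) and (208,304) are look-alikes standing on the table. There are three stoppers in the top crop: (378,371) has the widest collar, so it is large. (126,378) is medium. (78,264) has the narrowest collar, so it is small. The stand hole is at (547,213).

```bash
cat >> h.py <<'E'
from scipy.spatial.transform import Rotation as Rn
def tool(s):
    q=s['ee_rot']; R=Rn.from_quat([q[1],q[2],q[3],q[0]]).as_matrix(); return R,np.array(s['eef_pos'])
E
python3 - <<'E'
from h import *
t=cap('top')
for n,u,v,z in [('funnel rim',310,230,162),('hole',547,213,50),('med collar',126,379,34),('large',378,371,34),('small collar',78,265,34)]:
    print(n,np.round(back(t,(u/2.667+180,v/2.667+100),z)))
w=cap('wrist'); R,p=tool(ctrl.sense()); T=np.array(w['pose'])
print('tool axes',np.round(R,3).tolist()); print('cam in tool',np.round(R.T@(T[:3,3]-p),1),np.round(R.T@T[:3,:3],3).tolist(),w['vertical_fov'],w['cx'],w['cy'])
top=cv2.imread('pics/top0.png')[225:260,200:350]; m=cv2.resize(top,None,fx=5.3,fy=5.3,interpolation=2); cv2.imwrite('pics/stop.png',m)
E
```

```text
funnel rim [588.  24. 162.]
hole [ 621. -244.   50.]
med collar [431. 246.  34.]
large [439. -47.  34.]
small collar [564. 305.  34.]
tool axes [[-0.951, 0.309, -0.0], [0.309, 0.951, -0.0], [0.0, -0.0, -1.0]]
cam in tool [  83.9    1.1 -178.6] [[0.0, -0.946, -0.326], [1.0, -0.0, 0.001], [-0.001, -0.326, 0.946]] 70.35264090401661 320.4356443462812 195.94886043485133
```

View pics/stop.png

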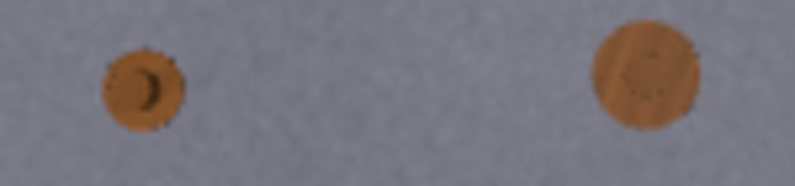

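Crop confirmation: the medium stopper is at crop (143,90). Its collar is about 15 px ≈ 47 mm wide, matching 48 mm. The large one at (646,75) is about 62 mm. I'll move over the bottle now.

```bash
python3 -m pendant '-0.04 -0.024 -0.02 0; -0.046 -0.027 -0.015 0; -0.046 -0.027 -0.01 0; -0.046 -0.027 -0.01 0; -0.046 -0.027 -0.01 0; -0.046 -0.027 -0.01 0; -0.046 -0.027 -0.01 0; -0.046 -0.027 -0.01 0; -0.046 -0.027 -0.01 0; -0.046 -0.027 0 0' 1 40; python3 -m pendant '-0.046 -0.027 0 0; -0.046 -0.026 0 0; 0 0 0 0; 0 0 0 0'
```

```text
time_s: 2.45
eef_pos: [512.7, 103.7, 301.4]
ee_rot: [0.001, 0.156, 0.988, 0.0]
force: [-0.3, 0.4, -0.8]
grip_width: 1.003
grip_force: 0.0
time_s: 2.95
eef_pos: [582.4, 26.8, 300.6]
ee_rot: [-0.0, 0.156, 0.988, 0.0]
force: [-0.8, 0.3, 0.2]
grip_width: 0.999
grip_force: 0.0
```

```bash
python3 - <<'E'
from h import *
w=cap('wrist','w1.png'); print(ctrl.sense()['eef_pos'],ctrl.sense()['time_s'])
print(proj(w,(588,24,162)),proj(w,(588,24,120)))
print([(round(b['p'],2),np.round(b['at']).tolist(),np.round(proj(w,b['at'])).tolist()) for b in models.boxes_of('wrist','funnel')])
E
```

```text
[582.21780886  27.23724347 300.90642437] 3.0
[318.3480559  180.40769154] [318.53584748 171.5719753 ]
[(0.83, [631.0, 158.0, 52.0], [411.0, 160.0]), (0.74, [520.0, 153.0, 54.0], [391.0, 87.0]), (0.69, [600.0, 22.0, 140.0], [320.0, 185.0]), (0.59, [620.0, -231.0, 45.0], [180.0, 224.0])]
```

View pics/w1.png

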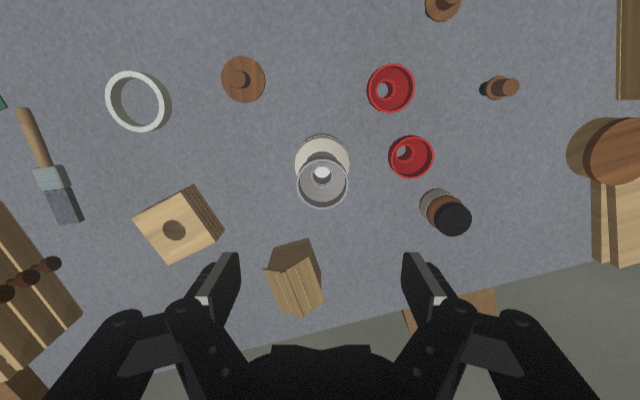

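The wrist view shows the silver funnel at (322,184), the stand hole at (175,230), the medium stopper's collar at the top edge (442,8), and the small one at (500,88). I'll refine by fitting projected model circles to the image edges.

```bash
cat >> h.py <<'E'
def fit(c,r,z,xy0,rng=14,step=0.5):
    g=cv2.GaussianBlur(c['color'],(0,0),1.0).astype(np.float32)
    gx=cv2.Sobel(g,cv2.CV_32F,1,0)/8; gy=cv2.Sobel(g,cv2.CV_32F,0,1)/8
    a=np.linspace(0,2*np.pi,120,endpoint=False); best=[]
    for dx in np.arange(-rng,rng+.1,step):
        for dy in np.arange(-rng,rng+.1,step):
            x,y=xy0[0]+dx,xy0[1]+dy
            P=np.array([proj(c,(x+r*np.cos(t),y+r*np.sin(t),z)) for t in a[::3]],np.float32)
            n=P-P.mean(0); n/=np.linalg.norm(n,axis=1)[:,None]
            sx=cv2.remap(gx,P[None,:,0].copy(),P[None,:,1].copy(),1)[0]; sy=cv2.remap(gy,P[None,:,0].copy(),P[None,:,1].copy(),1)[0]
            s=np.abs(sx*n[:,:1]+sy*n[:,1:]).max(1); s=np.minimum(s,20).mean()
            best.append((s,x,y))
    best.sort(reverse=True); return np.round(np.mean([b[1:] for b in best[:5]],0),1),round(float(best[0][0]),1)
E
cat > m.py <<'E'
from h import *
cs={n:cap(n) for n in ['wrist','top','scene']}
for nm,r,z,xy in [('rim',31,162,(592,23)),('hole',19,50,(623,-242)),('med',24,34,(434,248))]:
    for n,c in cs.items():
        u=proj(c,(*xy,z))
        if n=='wrist' and nm=='med': continue
        print(nm,n,*fit(c,r,z,xy))
R,p=tool(ctrl.sense()); print(p)
E
time python3 m.py
```

```text
rim wrist [590.   27.5] 13.1
rim top [578.   27.5] 9.6
rim scene [605.8  32.1] 8.4
hole wrist [ 625.7 -242.7] 20.0
hole top [ 622.9 -244.2] 19.8
hole scene [ 626.9 -244.7] 19.0
med top [435. 248.] 20.0
med scene [436.9 247.3] 16.1
[582.27946691  27.23055647 301.08373313]
real	0m8.204s
user	0m8.181s
sys	0m0.063s
```

```bash
python3 - <<'E'
from h import *
w=cap('wrist'); print(back(w,(322,184),162))
im=w['color'][:,:,::-1].copy(); S=6; x0,y0=275,140
cr=cv2.resize(im[y0:y0+90,x0:x0+100],None,fx=S,fy=S,interpolation=2)
for (x,y,z,r),col in zip([(590,27.5,162,31),(590,27.5,162,28),(594,26,162,31)],[(0,255,0),(0,255,255),(0,0,255)]):
    P=np.array([(proj(w,(x+r*np.cos(t),y+r*np.sin(t),z))-[x0,y0]+.5)*S for t in np.linspace(0,6.28,80)])
    cv2.polylines(cr,[P.astype(np.int32)],True,col,1)
cv2.imwrite('pics/rim.png',cr)
E
```

```text
[593.63319988  27.04348605 162.        ]
```

View pics/rim.png

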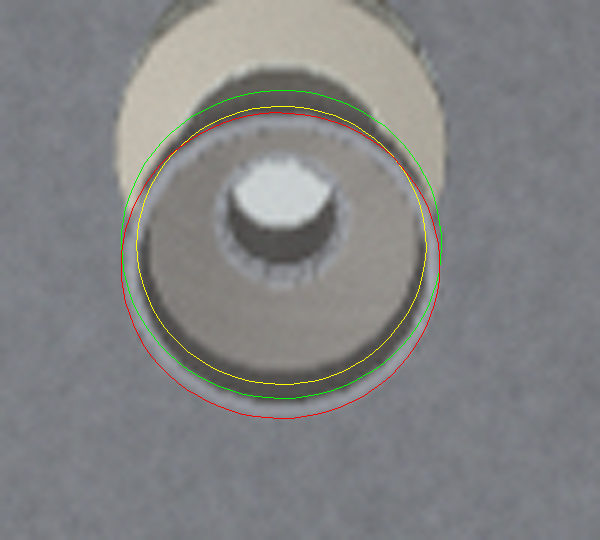

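The crop shows the rim's outer edge from x 120 to 440 and y 115 to 418. The red circle centred at (594,26) fits it, so I descend there.

```bash
python3 -m pendant '-0.0113 0.003 0.03 0; 0 0 0.045 0; 0 0 0.04 0; 0 0 0.025 0; 0 0 0.02 0; 0 0 0.015 0; 0 0 0 0; 0 0 0 0' 1 40
```

```text
time_s: 4.25
eef_pos: [594.8, 25.8, 126.5]
ee_rot: [0.001, 0.156, 0.988, 0.0]
force: [-0.3, 0.6, 0.9]
grip_width: 1.001
grip_force: 0.0
```

```bash
python3 -m pendant '0 0 0 0; 0 0 0 0; 0 0 0 0; 0 0 0 0; 0 0 0 0; 0 0 0 0; 0 0 0 0; 0 0 0 0' 0.6 40; python3 -c "
from h import *
w=cap('wrist','w2.png'); print(ctrl.sense())"
```

```text
time_s: 5.25
eef_pos: [594.3, 25.8, 125.6]
ee_rot: [-0.0, 0.156, 0.988, -0.0]
force: [-0.3, -0.4, -0.6]
grip_width: 0.596
grip_force: 0.0
{'time_s': 5.3, 'joints': array([-1.53364461e-01,  5.23846175e-01,  1.37434568e+00, -5.34346107e-05,
        1.24343754e+00, -1.41036215e+00]), 'dq': array([ 1.40437846e-03, -1.41944397e-04, -8.91509262e-05,  6.42100210e-05,
       -5.61001939e-04,  2.48630361e-03]), 'tau': array([-1.30863653e-03, -4.98319030e+01, -2.50922674e+01, -3.62171941e-04,
        4.14874030e-04, -1.23355457e-05]), 'eef_pos': array([594.29474952,  25.80129303, 125.58855545]), 'ee_rot': array([-1.82788424e-05,  1.56247881e-01,  9.87717874e-01, -2.53630940e-05]), 'force': array([-0.76236292, -0.45630971, -0.45267081]), 'wrist_torque': array([0.01199728, 0.07475874, 0.03099429]), 'grip_force': 0.0, 'grip_width': 0.5973034207937366}
```

View pics/w2.png

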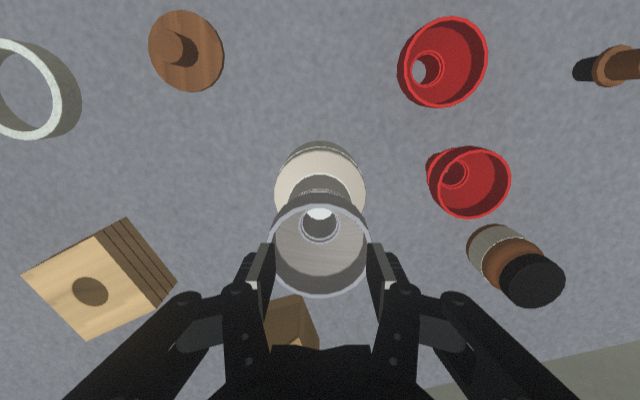

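The wrist view shows the collar (x 268–370, centre about (320,247)) between the fingers, whose pads start at about y 245, with no contact yet. I'll check the centring numerically.

```bash
python3 - <<'E'
from h import *
w=cap('wrist'); R,p=tool(ctrl.sense())
for z in (135,145,152,162): print(z,np.round(proj(w,(p[0],p[1],z))))
print('rim c',back(w,(320,247),162), proj(w,p-R[:,0]*31+[0,0,36.4]), proj(w,p+R[:,0]*31+[0,0,36.4]))
for k in (25.5,31):
  for z in (139,152): print(k,z,np.round(proj(w,[*(p+R[:,1]*k)[:2],z])))
for d in [fit(w,31,162,(594,26),10),fit(w,28,162,(594,26),10)]: print(d)
E
```

```text
135 [318. 233.]
145 [318. 240.]
152 [318. 245.]
162 [318. 254.]
rim c [590.40943333  28.18384992 162.        ] [318.31339336 298.91185704] [318.05661957 202.92036405]
25.5 139 [358. 235.]
25.5 152 [361. 245.]
31 139 [366. 235.]
31 152 [370. 245.]
(array([594.2,  26.1]), 11.3)
(array([594.,  26.]), 13.5)
```

The fit confirms the collar axis at (594,26), with the tool at (594.3,25.8). I close the fingers.

```bash
python3 -m pendant '0 0 0 0; 0 0 0 0; 0 0 0 0; 0 0 0 0; 0 0 0 0; 0 0 0 0' 0 50
```

```text
time_s: 6.1
eef_pos: [594.3, 25.8, 125.6]
ee_rot: [0.0, 0.156, 0.988, -0.0]
force: [-0.6, 0.0, 0.6]
grip_width: -0.001
grip_force: 0.0
```

```bash
python3 -c "
from h import *
w=cap('wrist','w3.png')"
```

```text
(no output)
```

View pics/w3.png

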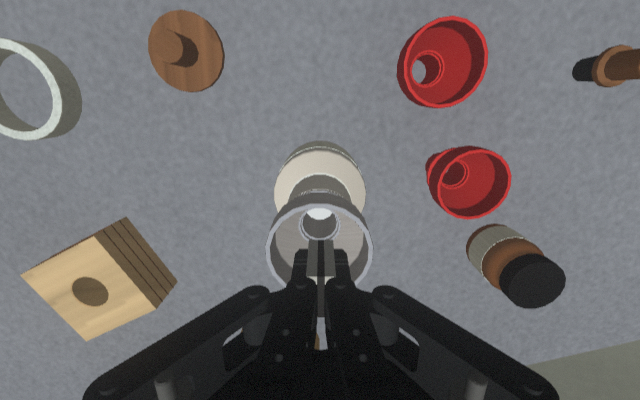

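The fingers shut on nothing. In this view the shut tips sit at about (320,250), over the funnel's inside, while the reported TCP should project to row 227 or above. From the w1 picture (162 px between the open fingertips for 85 mm), the tips are really about 35 mm behind the reported TCP. So the pads were above the rim. I'll rise, open, and go down about 30 mm deeper.

```bash
python3 -m pendant '0 0 -0.02 0; 0 0 0 0; 0 0 0 0; 0 0 0 0; 0 0 0 0; 0 0 0 0' 1 50 && python3 -m pendant '0 0 0.01 0; 0 0 0.01 0; 0 0 0.008 0; 0 0 0.008 0; 0 0 0.007 0; 0 0 0.007 0; 0 0 0 0; 0 0 0 0'
```

```text
time_s: 6.9
eef_pos: [594.2, 25.8, 145.4]
ee_rot: [-0.0, 0.156, 0.988, -0.0]
force: [0.4, 1.3, -0.4]
grip_width: 1.004
grip_force: 0.0
time_s: 7.9
eef_pos: [594.5, 25.8, 95.8]
ee_rot: [0.0, 0.156, 0.988, 0.0]
force: [0.7, 0.1, 0.4]
grip_width: 1.002
grip_force: 0.0
```

```bash
python3 -m pendant '0 0 0 0; 0 0 0 0; 0 0 0 0; 0 0 0 0; 0 0 0 0; 0 0 0 0; 0 0 0 0' 0.55 30
```

```text
time_s: 8.78
eef_pos: [594.7, 25.8, 96.3]
ee_rot: [0.001, 0.156, 0.988, 0.0]
force: [-0.1, 0.5, 4.7]
grip_width: 0.719
grip_force: 33.1
```

It grips at 0.72 of 85 mm, which is 61 mm and matches the collar. Lifting.

```bash
python3 -m pendant '0 0 0 0; 0 0 0 0; 0 0 -0.004 0; 0 0 -0.008 0; 0 0 -0.012 0; 0 0 -0.016 0; 0 0 -0.02 0; 0 0 -0.02 0; 0 0 0 0' 0 50; python3 - <<'E'
from h import *
w=cap('wrist','w4.png'); R,p=tool(ctrl.sense()); z=p[2]+162-96
print(p, ctrl.sense()['force'])
for r in (28,31): print(fit(w,r,z,p[:2],8))
t=cap('top'); print('bottle mouth in top', fit(t,26,120,(594,26),10)); print(fit(w,19,50,(625,-243),8))
print([round(x,1) for x in R.T@(np.array([625,-243.5,0])-[p[0],p[1],0])])
cr=cv2.resize(w['color'][130:330,200:440,::-1],None,fx=2.5,fy=2.5); cv2.imwrite('pics/w4c.png',cr)
E
```

```text
time_s: 9.9
eef_pos: [595.1, 25.7, 177.7]
ee_rot: [0.002, 0.156, 0.988, 0.0]
force: [0.2, 0.0, -0.5]
grip_width: 0.709
grip_force: 54.2
[594.48491487  25.83857967 176.21512375] [-0.3418497   0.1706703  -1.11134711]
(array([595.5,  26.8]), 17.0)
(array([595.7,  26.9]), 18.1)
bottle mouth in top (array([596.8,  35.6]), 9.6)
(array([ 625.2, -242.1]), 20.0)
[np.float64(-112.1), np.float64(-246.8), np.float64(0.1)]
```

View pics/w4c.png

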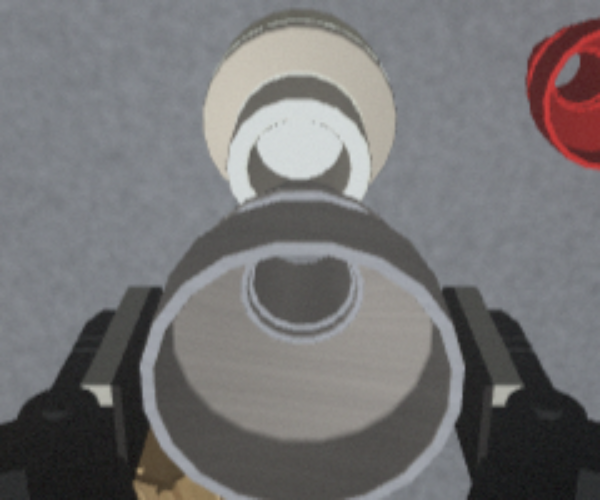

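The funnel is held straight, the bottle stands with its mouth visible at crop (298,150), and the funnel axis is about 1 mm from the tool axis. I'll carry it to the stand.

```bash
python3 -m pendant '-0.01 -0.024 0 0; -0.018 -0.041 0 0; -0.02 -0.043 0 0; -0.02 -0.043 0 0; -0.02 -0.043 0 0; -0.0145 -0.034 0 0; -0.009 -0.0195 0 0; 0 0 0 0; 0 0 0 0'; python3 -m pendant '0 0 0.03 0; 0 0 0.03 0; 0 0 0.025 0; 0 0 0.015 0; 0 0 0 0; 0 0 0 0'; python3 - <<'E'
from h import *
w=cap('wrist'); R,p=tool(ctrl.sense()); z=p[2]+66; print(p,ctrl.sense()['force'])
f=fit(w,31,z,p[:2],8)[0]; print('funnel',f,fit(w,28,z,p[:2],8)[0])
t=cap('top')
h=fit(t,19,50,(624,-243),8); h2=fit(cap('scene'),19,50,(624,-243),8); print(h,h2)
d=np.array([625,-243.3])-f; print('to go tool', R.T@[d[0],d[1],0])
E
```

```text
time_s: 11.12
eef_pos: [623.8, -243.0, 175.0]
ee_rot: [-0.001, 0.156, 0.988, 0.0]
force: [0.1, 0.1, -1.6]
grip_width: 0.712
grip_force: 54.2
time_s: 11.88
eef_pos: [624.5, -244.0, 76.9]
ee_rot: [0.001, 0.156, 0.988, -0.0]
force: [-0.2, 0.1, -1.1]
grip_width: 0.709
grip_force: 54.3
[ 624.51148018 -244.14717437   76.87696338] [ 0.32808277 -0.40363588 -1.3291216 ]
funnel [ 624.5 -242.6] [ 624.  -242.6]
(array([ 622.4, -243. ]), 7.8) (array([ 626.4, -245.2]), 17.1)
to go tool [-0.69153622 -0.51163965  0.00159057]
```

```bash
python3 -m pendant '-0.0005 -0.0005 0.008 0; 0 0 0.008 0; 0 0 0.008 0; 0 0 0.008 0; 0 0 0.007 0; 0 0 0.005 0; 0 0 0.003 0; 0 0 0 0; 0 0 0 0'; python3 -m pendant '0 0 0.0015 0; 0 0 0.0015 0; 0 0 0 0; 0 0 0 0'
```

```text
time_s: 13.15
eef_pos: [624.4, -244.7, 28.9]
ee_rot: [0.0, 0.156, 0.988, -0.0]
force: [0.1, 0.1, -1.8]
grip_width: 0.707
grip_force: 54.3
time_s: 13.65
eef_pos: [624.4, -244.7, 26.5]
ee_rot: [0.0, 0.156, 0.988, -0.0]
force: [-2.3, 0.2, 4.4]
grip_width: 0.71
grip_force: 54.8
```

Contact at the expected height (26.5). Release and check.

```bash
python3 -m pendant '0 0 0 0; 0 0 0 0; 0 0 0 0; 0 0 0 0; 0 0 -0.01 0; 0 0 -0.03 0; 0 0 -0.05 0; 0 0 -0.06 0; 0 0 -0.05 0; 0 0 0 0' 1 50; python3 - <<'E'
from h import *
w=cap('wrist'); t=cap('top'); s=cap('scene','s5.png')
for n,c in (('w',w),('t',t),('s',s)): print(n,fit(c,31,92,(625,-243),8),fit(c,28,92,(625,-243),8))
for n,c in (('w',w),('t',t),('s',s)): print(n,'bottle',fit(c,26,120,(594,26),8),fit(c,18,120,(594,26),8))
print('med',fit(t,24,34,(436,248),8),fit(s,24,34,(436,248),8))
print(ctrl.sense()['eef_pos'])
E
```

```text
time_s: 14.9
eef_pos: [625.5, -245.3, 231.1]
ee_rot: [0.004, 0.156, 0.988, -0.002]
force: [0.1, 0.3, -0.4]
grip_width: 0.998
grip_force: 0.0
w (array([ 621.9, -242.3]), 17.3) (array([ 617.8, -241.6]), 15.4)
t (array([ 624.1, -244.3]), 9.0) (array([ 627.4, -246.5]), 10.0)
s (array([ 632.2, -236. ]), 11.9) (array([ 627.2, -242.6]), 10.8)
w bottle (array([594.1,  26.2]), 19.8) (array([594.4,  27.2]), 18.2)
t bottle (array([595.2,  26.9]), 15.4) (array([586.,  22.]), 13.8)
s bottle (array([594.1,  24.2]), 18.6) (array([599.3,  27.6]), 16.9)
med (array([435., 248.]), 20.0) (array([436.9, 247.3]), 16.1)
[ 623.890512   -244.40869507  224.58067819]
```

The bottle mouth is at (594.3,26.3) in the wrist and scene fits. On to the medium stopper.

```bash
python3 -m pendant '0.02 0.025 0 0; 0.034 0.042 0 0; 0.036 0.045 0 0; 0.036 0.045 0 0; 0.036 0.045 0 0; 0.036 0.045 0 0; 0.036 0.045 0 0; 0.036 0.045 0 0; 0.034 0.042 0 0; 0.027 0.031 0 0' 1; python3 -m pendant '0 0 0.04 0; 0 0 0.04 0; 0 0 0.03 0; 0 0 0 0; 0 0 0 0';  python3 - <<'E'
from h import *
w=cap('wrist','w6.png'); R,p=tool(ctrl.sense()); print(p)
for r,z in ((24,34),(12,64)):
    f=fit(w,r,z,(436,247.7),8); print(r,f); d=f[0]-p[:2]; print(R.T@[*d,0])
E
```

```text
time_s: 16.3
eef_pos: [434.4, 249.1, 224.4]
ee_rot: [-0.001, 0.156, 0.988, -0.0]
force: [0.2, 0.6, -0.2]
grip_width: 1.003
grip_force: 0.0
time_s: 16.92
eef_pos: [436.3, 247.6, 116.4]
ee_rot: [0.0, 0.156, 0.988, 0.0]
force: [-0.5, 0.9, -0.0]
grip_width: 1.001
grip_force: 0.0
[436.56151322 247.66570292 116.69784472]
24 (array([435.2, 249.3]), 18.3)
[ 1.79953256e+00  1.13416299e+00 -1.44049074e-03]
12 (array([435.9, 248.9]), 9.6)
[ 1.01024018e+00  9.69795633e-01 -4.89820610e-04]
```

```bash
python3 -m pendant '0.0013 0.001 0.02 0; 0 0 0.03 0; 0 0 0.025 0; 0 0 0.015 0; 0 0 0.012 0; 0 0 0.0085 0; 0 0 0 0; 0 0 0 0' 1; python3 -m pendant '0 0 0 0; 0 0 0 0; 0 0 0 0; 0 0 0 0; 0 0 0 0; 0 0 0 0; 0 0 0 0; 0 0 0 0; 0 0 0 0' 0 30
```

```text
time_s: 17.98
eef_pos: [435.5, 249.0, 5.6]
ee_rot: [0.0, 0.156, 0.988, 0.0]
force: [-0.1, -0.3, -0.1]
grip_width: 0.999
grip_force: 0.0
time_s: 19.1
eef_pos: [435.2, 248.9, 5.2]
ee_rot: [0.0, 0.156, 0.988, 0.0]
force: [-1.0, 0.3, 3.6]
grip_width: 0.267
grip_force: 30.1
```

Gripped at 0.27 (23 mm, the knob). Lift and measure the stopper in hand.

```bash
python3 -m pendant '0 0 0 0; 0 0 -0.008 0; 0 0 -0.015 0; 0 0 -0.03 0; 0 0 -0.04 0; 0 0 -0.037 0; 0 0 -0.02 0; 0 0 0 0; 0 0 0 0' 0 40; python3 - <<'E'
from h import *
w=cap('wrist'); s=ctrl.sense(); R,p=tool(s); print(p,s['force'],s['grip_width'])
dz=p[2]-5.2
for r,z in ((24,34),(24,28),(12,64)):
    f=fit(w,r,z+dz,(435.6,249),8); print(r,f); print(R.T@[*(f[0]-p[:2]),0])
b=np.array([594.3,26.3])-p[:2]; print('to bottle',R.T@[*b,0])
cv2.imwrite('pics/w7.png',cv2.resize(w['color'][130:330,200:440,::-1],None,fx=2.5,fy=2.5))
E
```

```text
time_s: 20.23
eef_pos: [434.6, 248.7, 154.4]
ee_rot: [-0.001, 0.156, 0.988, -0.0]
force: [-0.5, 0.2, -0.2]
grip_width: 0.266
grip_force: 39.2
[434.51542653 248.68613714 154.18192225] [-0.25072343 -0.26378587 -0.33110873] 0.2617202418020518
24 (array([434.3, 249.9]), 11.3)
[ 5.79569502e-01  1.08810420e+00 -2.53841840e-04]
24 (array([436.2, 249.3]), 11.6)
[-1.412852    1.10383602 -0.00326654]
12 (array([435.5, 249.8]), 13.4)
[-0.59270425  1.3633678  -0.00230155]
to bottle [-2.20622867e+02 -1.62210443e+02 -1.64017319e-01]
```

View pics/w7.png

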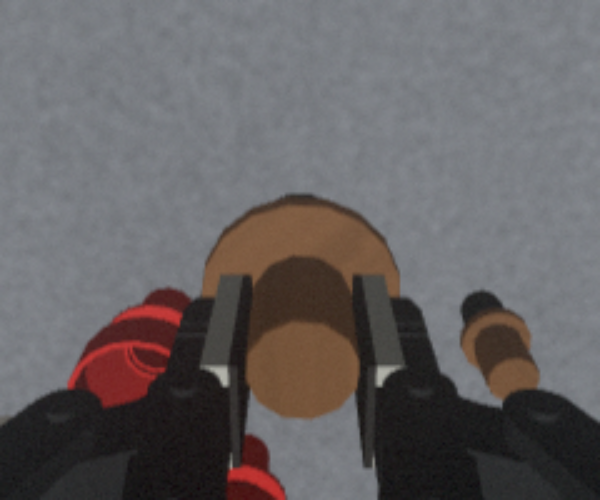

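The stopper hangs straight between the pads (knob crop (303,370), collar (302,245)). Carry it to the bottle.

```bash
python3 -m pendant '-0.016 -0.012 0 0; -0.032 -0.024 0 0; -0.04 -0.03 0 0; -0.04 -0.03 0 0; -0.04 -0.029 0 0; -0.032 -0.023 0 0; -0.02 -0.0145 0 0; 0 0 0 0; 0 0 0 0; 0 0 0 0'; python3 - <<'E'
from h import *
w=cap('wrist'); t=cap('top'); sc=cap('scene'); s=ctrl.sense(); R,p=tool(s); print(p)
dz=p[2]-5.2
for nm,r,z in (('knob',12,64+dz),('collar',24,34+dz),('mouth',26,120),('body',42,62)):
  for n,c in (('w',w),('t',t),('s',sc)):
    f=fit(c,r,z,(594.3,26.3),8); print(nm,n,f,np.round(R.T@[*(f[0]-p[:2]),0],1)[:2])
E
```

```text
time_s: 21.52
eef_pos: [593.7, 27.3, 155.0]
ee_rot: [-0.0, 0.156, 0.988, 0.0]
force: [0.4, -1.2, 0.4]
grip_width: 0.265
grip_force: 39.2
[593.94631476  26.94200697 155.21013735]
knob w (array([594.3,  28.3]), 12.9) [0.1 1.4]
knob t (array([586.7,  18.5]), 7.6) [  4.3 -10.3]
knob s (array([601.2,  18.8]), 11.6) [-9.4 -5.5]
collar w (array([593.2,  28.5]), 11.0) [1.2 1.3]
collar t (array([589.6,  29.7]), 10.1) [5.  1.3]
collar s (array([596.4,  26.7]), 13.7) [-2.4  0.5]
mouth w (array([595. ,  25.9]), 11.0) [-1.3 -0.7]
mouth t (array([598.9,  34.1]), 9.9) [-2.5  8.3]
mouth s (array([596.3,  25.7]), 15.5) [-2.6 -0.5]
body w (array([594.9,  26.1]), 13.0) [-1.2 -0.5]
body t (array([597.5,  30.2]), 7.7) [-2.4  4.2]
body s (array([592.9,  23.5]), 14.9) [-0.1 -3.6]
```

```bash
python3 -m pendant '-0.0012 -0.0015 0.006 0; 0 0 0.01 0; 0 0 0.006 0; 0 0 0.004 0; 0 0 0.004 0; 0 0 0.004 0; 0 0 0.004 0; 0 0 0 0; 0 0 0 0'
```

```text
time_s: 22.8
eef_pos: [594.9, 24.6, 117.2]
ee_rot: [0.0, 0.156, 0.988, 0.0]
force: [-0.2, 0.4, -0.8]
grip_width: 0.264
grip_force: 39.2
```

The foot is 8 mm inside with no side force. Continue gently to the collar.

```bash
python3 -m pendant '0 0 0.004 0; 0 0 0.004 0; 0 0 0.004 0; 0 0 0.003 0; 0 0 0.002 0; 0 0 0.001 0; 0 0 0 0; 0 0 0 0'; python3 -m pendant '0 0 0.001 0; 0 0 0.001 0; 0 0 0 0; 0 0 0 0'
```

```text
time_s: 23.8
eef_pos: [594.8, 24.6, 99.1]
ee_rot: [-0.0, 0.156, 0.988, 0.0]
force: [-0.1, 0.3, -0.6]
grip_width: 0.266
grip_force: 39.2
time_s: 24.3
eef_pos: [594.9, 24.6, 97.4]
ee_rot: [0.0, 0.156, 0.988, 0.0]
force: [-2.8, 0.8, 4.7]
grip_width: 0.265
grip_force: 39.6
```

Contact is at 97.4, against 97.2 predicted, so the stopper is home. Release, retreat and check.

```bash
python3 -m pendant '0 0 0.0005 0; 0 0 0 0; 0 0 0 0; 0 0 0 0; 0 0 0 0; 0 0 0 0' 0.6; python3 -m pendant '0 0 -0.01 0; 0 0 -0.03 0; 0 0 -0.05 0; 0.03 0.02 -0.05 0; 0.05 0.03 -0.02 0; 0.05 0.03 0 0; 0.05 0.03 0 0; 0 0 0 0; 0 0 0 0' 1; python3 - <<'E'
from h import *
w=cap('wrist'); s=cap('scene'); t=cap('top'); S=ctrl.sense(); print(S['eef_pos'],S['time_s'],S['force'])
for n,c in (('w',w),('s',s),('t',t)):
  print(n,'collar',fit(c,24,126,(594.5,26),8),'knob top',fit(c,12,156,(594.5,26),8),'funnel',fit(c,31,92,(625,-243.5),8))
def cr(c,p,h=(400,300)):
    u,v=proj(c,p).astype(int); a=c['color'][max(v-34,0):v+33,max(u-45,0):u+45,::-1]; return cv2.resize(a,(400,300),interpolation=2)
I=np.vstack([np.hstack([cr(s,(594,26,110)),cr(s,(625,-243,60))]),np.hstack([cr(w,(594,26,110)),cr(w,(625,-243,60))])])
cv2.imwrite('pics/end.png',I)
E
```

```text
time_s: 25.05
eef_pos: [594.9, 24.6, 96.6]
ee_rot: [0.0, 0.156, 0.988, -0.0]
force: [0.4, 0.3, -0.0]
grip_width: 0.599
grip_force: 0.0
time_s: 26.18
eef_pos: [457.9, 184.5, 257.2]
ee_rot: [0.001, 0.156, 0.988, 0.0]
force: [0.2, -0.3, -0.4]
grip_width: 0.997
grip_force: 0.0
[458.26014849 183.94317444 256.51840656] 26.325 [0.55624689 0.37659719 0.20795874]
w collar (array([593.6,  27.6]), 10.4) knob top (array([597.2,  27.1]), 12.0) funnel (array([ 627. , -240.4]), 5.6)
s collar (array([595.9,  23.4]), 16.5) knob top (array([597.1,  24.8]), 12.5) funnel (array([ 632.1, -236.3]), 11.7)
t collar (array([594.5,  25. ]), 20.0) knob top (array([597.7,  33.2]), 11.5) funnel (array([ 619.4, -241.2]), 18.4)
```

View pics/end.png

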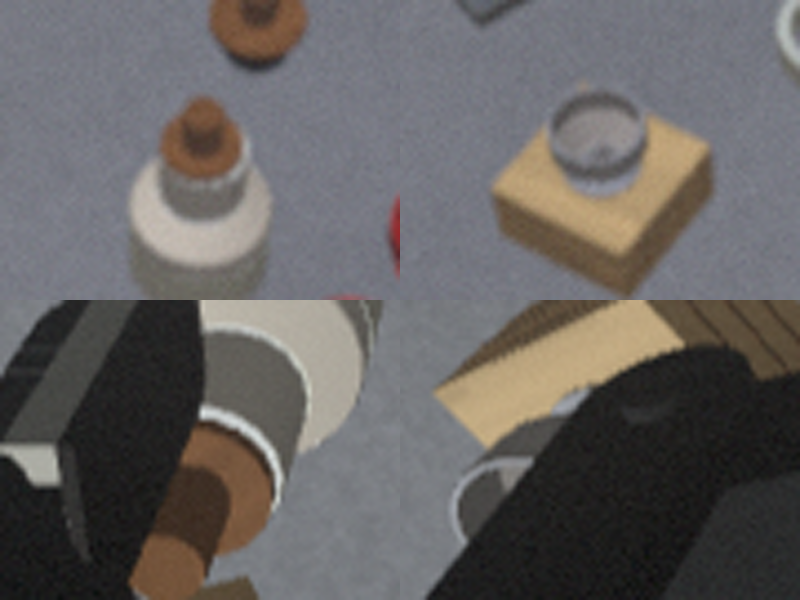

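The stopper's collar sits on the rim (crop (203,145)), and the funnel stands upright in the stand with its shoulder down (crop (598,150)). The robot is clear of everything, so I hand in.

```bash
python3 -c "
from rig import ctrl
print(ctrl.finish_job())"
```

```text
the job is handed in; nothing more can be done
None
```

The job is handed in at about 26 s of the 72 s allowed: the funnel stands in the stand's hole and the medium stopper is home in the upright bottle (seen in the last pictures); the hand-in gave no verdict.

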